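# Cap a swab into its tube and present it to the inspection camera

### The job

Take the orange-capped swab out of its stand and push it down into the open amber tube standing in the rack, until its cap sits fully home on the tube's rim. Then lift that tube out of the rack by its glass, swab and all, and present it to the inspection camera: middle of the tube at the camera's focus point, top end up, leaned over so that it is square to the camera's line of sight. Finish while still holding it there in the gripper, at rest; leave the capped tubes and the beaker alone and do not touch the camera.

Things in the scene. Friction and masses are not known exactly. Their poses are not given: they have to be found in the camera images.
- rack: blue two-deck tube rack, 62 x 164 x 78 mm (x, y, z), fixed to the bench; origin under its centre, y along its length (roughly away from the robot), z up. Tubes stand in the row of 18 mm square holes at x = -13 mm, at y = -60, -12 and +36 mm (which is where varies), bottoms 5 mm above the bench. Upper deck at 66 mm, end walls 78 mm high. Along the rack's x the tubes are free for fingers
- open_tube: the open tube of amber glass, no cap: 16 mm outside diameter, 100 mm long, mouth bore 12.5 mm, 30 g; stands loosely upright in the rack and its top 39 mm stand free above the upper deck; origin at the centre of its bottom end, z along the tube to the mouth
- tube_mouth (a point): centre of the amber tube's mouth, on the tube axis level with the rim, 100 mm from its bottom
- tube_mid (a point): middle of the amber tube on its axis, 50 mm from its bottom
- swab: the swab, 92 mm long, 20 g: white shaft 4.4 mm thick, 6 mm bud at its lower end, tapered orange plug (5.6 to 9.4 mm, 9 mm long) under an orange ribbed cap 17 mm wide, 22 mm high; origin at the bud's tip, z along the shaft to the cap. Starts upright in the stand. It sits loosely: pulling on the cap takes it out again, so the tube must be held by its glass
- swab_seat (a point): centre of the flat underside of the swab's cap, 70 mm from the bud's tip; it meets the tube's mouth when the swab is home. The cap reaches from here 22 mm up
- swab_stand: grey stand fixed to the bench: flat round foot 60 mm in diameter with an upright hollow column 14 mm in diameter and 82 mm high, on whose rim the swab's cap rests; origin at the centre of its underside, z up
- camera_head: grey inspection camera, 80 x 50 x 50 mm, facing more or less towards the robot and pitched 25 degrees down; origin at the centre of the lens front, 231 mm above the bench. -x is the line of sight, y is level, z points up, leaning 25 degrees away from the camera: the presented tube lies along this z. Its steel column stands 45 mm behind the lens front on a fixed round foot 100 mm wide
- focus_point (a point): the camera's focus point in the air, on the line of sight 120 mm in front of the lens, 180 mm above the bench
- red_tube: bystander: tube with red cap in the rack, 19 mm wide at the cap, 108 mm long; origin at the centre of its bottom end
- green_tube: bystander: tube with green cap in the rack, same size; origin at the centre of its bottom end
- beaker: bystander: clear glass beaker, 75 mm in diameter, 95 mm high; origin at the centre of its underside

How it is judged:
By the outcome, as a careful person would: the job done as asked, in the order asked, and still so for the second after the job is handed in, while the arm keeps its last pose, push and grip.
It also fails if it takes over 51 s, if anything falls off the work surface, if the arm or the gripper's body presses on something with over 40 N, if the wrist force passes 120 N, or if a joint passes its speed limit or range.

### The arm

A 6-joint arm with a two-finger parallel gripper is mounted at the origin on a cart in front of the work surface, level with it; the furniture and walls round the work are solid. World frame = base frame: x ahead of the robot, y to its left, z up, the work surface at z = 0. Lengths are in mm, angles in degrees, forces in N, time in s.
With the tool pointing down it reaches from about 300 to 850 mm from the base axis. Payload 4.2 kg.
Tool frame: the origin (TCP) lies midway between the tips of the shut fingers; the grasp point (between the pads) lies 19 mm behind it; z points along the fingers, y is the line along which they close (so a half turn about z gives the same grasp; the last joint's range is limited). The gripper opens to 91 mm and grips with 3 to 60 N. Pads are 32 mm wide; open, the fingers measure 118 mm over their backs; the gripper's body (76 mm by 178 mm) begins 60 mm behind the grasp point.
Start: joints at [63.369, 18.312, 89.639, -0, 72.044, -1.146], TCP at [247.414, 519.066, 213.976] pointing down, gripper open.
Joint ranges: [-177.97, 177.97], [-48.28, 115.42], [12.27, 149.76], [-77.06, 257.06], [2.81, 150.46], [-146.56, 146.56]. Speed limits (degrees/s): [147.25, 147.25, 180, 180, 180, 180].

### API

Orientations are given as [roll, pitch, yaw] about the fixed x, y, z axes, in that order (R = Rz(yaw) Ry(pitch) Rx(roll)).
In Python, from workcell import env gives the robot as it stands.
- The arm moves only by the shell command python3 -m jog 'ROWS' [FORCE]. ROWS is a JSON object of lists of equal length, an entry for each row: "jaw": the finger opening in mm, from 0 to 91.2; "slide": the shift along the tool's x, y, z in units of 30 mm (1.0 is 30 mm), a list of three; "spin": the turn about the tool's z in units of 8 degrees (1.0 is 8 degrees). In form: {"jaw": [jaw, ...], "slide": [[dx, dy, dz], ...], "spin": [spin, ...]}. A call has 1 to 10 rows; each row shifts and turns the commanded pose from where the row before left it, along the tool's axes as they then stand; what a row does not reach is not made up. A row lasts 1/10 s, in which the tool goes at most 50 mm and 8.59 degrees, less where a joint would pass 70% of its speed; a pose out of reach is approached as far as the arm can. A call is refused whole if a number of a shift passes 1 or a number of a turn 1, either way. A call with a gripper value outside its range is refused whole. The fingers move at their own pace and stop on an object; FORCE is the grip in N (left out, the last holds). Time passes only in rows, so rows that do not move let the fingers close. It gives the time, the measured TCP pose, the force, the opening and the grip force at its end, in the units of the state.
- env.state(): the state, without advancing time (a new reading comes with each control period).
- env.grab_frame(name): name is "scene" or "top" or "wrist"; returns the picture (384x512x3 uint8, red, green, blue); there is no depth.
- env.camera_model(name): a dict with "fx", "fy", "cx", "cy" (pixels), "camera_from_world" (4x4, takes a point from world to camera coordinates). Camera axes: x right, y up, looking along -z (the intrinsics and any distortion apply to the point x, -y, -z); pixel columns grow to the right and rows downward; lengths in mm; the calibration is good to about 2 mm. A picture is of the moment at which its call begins: read the wrist's pose just before it. camera_model takes no time and is no camera call; for the wrist camera it gives the pose at the moment of the call.
- env.job_done(): hands the job in; it is judged then, once.
The state is a dict: "time_s": time; "qpos": joint angles; "qvel": joint speeds; "effort": joint torques, N m; "ee_pos": TCP position; "ee_rot": TCP orientation; "force": force on the tool from outside, world axes, zero at the start; "torque": the same for the moment, N m; "gripper_width": finger opening in mm; "gripper_force": force on a finger pad.
Only numpy, scipy, OpenCV 4.12 (cv2) and the standard library are available. Lean on these libraries where they do the work, as an engineer would, in place of code of your own. Each camera call takes 0.05 s, during which the arm holds its last target. There are 200 camera calls.

## Working session

There is one attempt and no reset: what is moved stays moved. The work goes in short steps, Python scripts to look and compute and a shell command to move; the robot and the scene stay as the last step left them, time stands still between calls to the robot, and variables do not carry over. Pictures are saved under pics/ and viewed, at most 10 in all, crops included, and the job is handed in when it is done.

```bash
ls; mkdir -p pics; python3 - <<'E'
from workcell import env
import cv2
print(env.state())
for n in ("scene","top"):
    f=env.grab_frame(n); cv2.imwrite(f"pics/{n}0.png",cv2.resize(f[:,:,::-1],(800,600),interpolation=cv2.INTER_CUBIC))
    m=env.camera_model(n); print(n,m)
E
```

```text
pics
{'time_s': 0.0, 'qpos': array([ 6.33693794e+01,  1.83503440e+01,  8.97072513e+01,  1.18386730e-04,
        7.20438918e+01, -1.14418614e+00]), 'qvel': array([-0.05012431, -0.0194717 , -0.00489954,  0.03494775,  0.08609246,
       -0.0617046 ]), 'effort': array([ 7.81135914e-04, -4.12463021e+01, -2.31976354e+01,  7.28213880e-02,
        4.56585386e-02, -1.35243058e-04]), 'ee_pos': array([247.17290822, 518.59226856, 213.12756304]), 'ee_rot': array([-1.79898535e+02, -2.13907552e-03,  1.54513527e+02]), 'force': array([-0.1018064 , -0.75158331,  0.15290159]), 'torque': array([ 0.02288661, -0.03776853,  0.03234223]), 'gripper_force': 0.0, 'gripper_width': 91.70736264045647}
scene {'fx': 365.85286253997776, 'fy': 365.85286253997776, 'cx': 259.8550208674105, 'cy': 185.89432688619203, 'camera_from_world': array([[ 6.56409211e-01, -7.54371369e-01,  7.12638292e-03,
        -3.43377054e+02],
       [ 3.88877112e-01,  3.46442227e-01,  8.53669945e-01,
        -3.40235411e+02],
       [-6.46453045e-01, -5.57585528e-01,  5.20765628e-01,
        -5.77620299e+02],
       [ 0.00000000e+00,  0.00000000e+00,  0.00000000e+00,
         1.00000000e+00]])}
top {'fx': 392.3356526572241, 'fy': 392.3356526572241, 'cx': 261.17501119947053, 'cy': 195.51015576190414, 'camera_from_world': array([[ 3.88956226e-03, -9.99819556e-01, -1.85937330e-02,
         1.23658300e+01],
       [ 9.91149874e-01,  1.38725069e-03,  1.32740358e-01,
        -5.47437325e+02],
       [-1.32690611e-01, -1.89454780e-02,  9.90976423e-01,
        -1.01231471e+03],
       [ 0.00000000e+00,  0.00000000e+00,  0.00000000e+00,
         1.00000000e+00]])}
```

View pics/scene0.png

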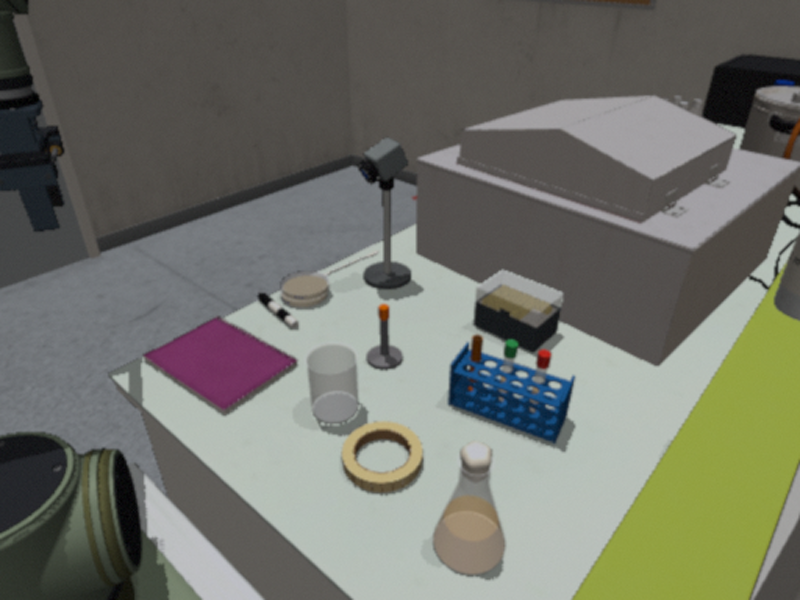

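View pics/top0.png

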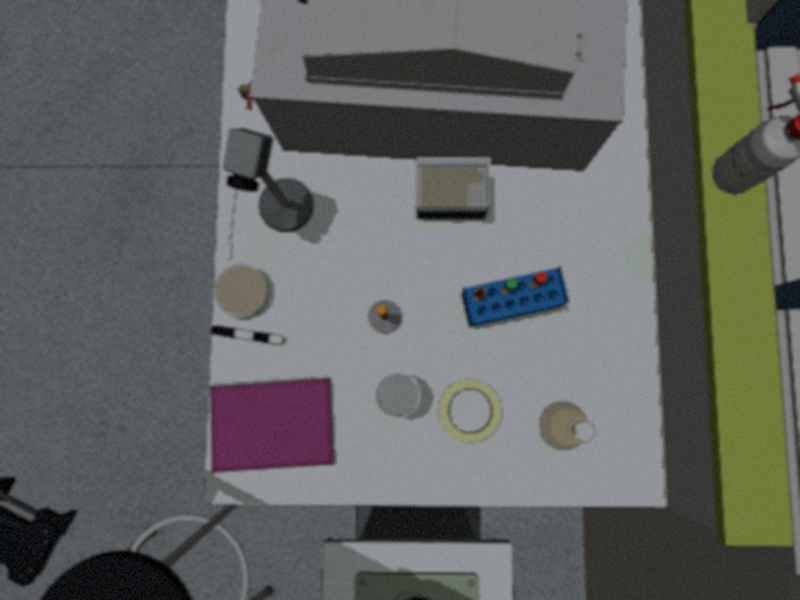

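The scene view shows the orange swab cap at (384,312), the amber tube top at (477,341), green cap (511,348), red cap (544,358), and the camera lens at (368,172). In the top view the swab cap is at (382,311), amber at (480,294), green (512,285) and red (541,278). The rack's tube row is on the far side, so rack x points towards the robot and its y points to the right.

```bash
cat > h.py <<'E'
from workcell import env
import numpy as np, cv2
from scipy.optimize import least_squares
from scipy.spatial.transform import Rotation as Rn
def proj(m,P):
    T=m["camera_from_world"]; c=T[:3,:3]@np.asarray(P,float)+T[:3,3]
    return np.array([m["cx"]+m["fx"]*c[0]/-c[2], m["cy"]-m["fy"]*c[1]/-c[2]])
def tri(obs,z=None):  # obs: [(model,(u,v))]; z known optionally
    f=lambda p: np.concatenate([proj(m,p if z is None else [p[0],p[1],z])-uv for m,uv in obs])
    r=least_squares(f,[450,0,100] if z is None else [450,0]); return r.x.round(1), r.fun.round(2)
def un(u,v,s=800/512,ox=0,oy=0): return np.array([(u+.5)/s-.5+ox,(v+.5)/s-.5+oy])
def crop(f,x0,x1,y0,y1,s,name): cv2.imwrite(name,cv2.resize(f[y0:y1,x0:x1,::-1],None,fx=s,fy=s,interpolation=cv2.INTER_CUBIC))
E
python3 - <<'E'
from h import *
S,T=env.camera_model("scene"),env.camera_model("top")
a=env.grab_frame("scene");b=env.grab_frame("top")
def both(n,s,t,z=None):
    print(n,*tri([(S,un(*s)),(T,un(*t))],z))
both("swabcap",(384,312),(382,311)); both("green",(511,348),(512,285)); both("red",(544,358),(541,278))
both("ambertop",(477,341),(480,294)); both("standfoot",(385,357),(385,317)); both("lens",(368,172),(243,183)); both("camfoot",(387,275),(286,205)); both("beakerbase",(336,407),(398,395))
c=np.full((600,800,3),0,np.uint8)
A=cv2.resize(a[150:290,180:380,::-1],None,fx=4,fy=4,interpolation=cv2.INTER_CUBIC); cv2.imwrite("pics/c1.png",A)
A=cv2.resize(a[80:190,215:275,::-1],None,fx=5,fy=5,interpolation=cv2.INTER_CUBIC); B=cv2.resize(b[75:155,135:215,::-1],None,fx=6,fy=6,interpolation=cv2.INTER_CUBIC)
c[:A.shape[0],:300]=A; c[:480,310:790]=B; cv2.imwrite("pics/c2.png",c)
E
```

```text
swabcap [531.2  55.   94.9] [-0.12  0.01  0.09 -0.09]
green [ 571.7 -152.9  105.5] [ 0.11 -0.02 -0.1   0.08]
red [ 583.  -199.3  105.2] [ 0.2  -0.03 -0.19  0.14]
ambertop [ 558.7 -103.1  100.4] [-0.31  0.04  0.26 -0.22]
standfoot [532.   55.2   4.9] [-0.15  0.01  0.11 -0.11]
lens [697.9 247.3 234.4] [-0.06  0.    0.03 -0.03]
camfoot [734.8 236.6   5.9] [ 0.12 -0.01 -0.08  0.08]
beakerbase [397.1  30.7   2.6] [-0.55  0.02  0.43 -0.48]
```

View pics/c2.png

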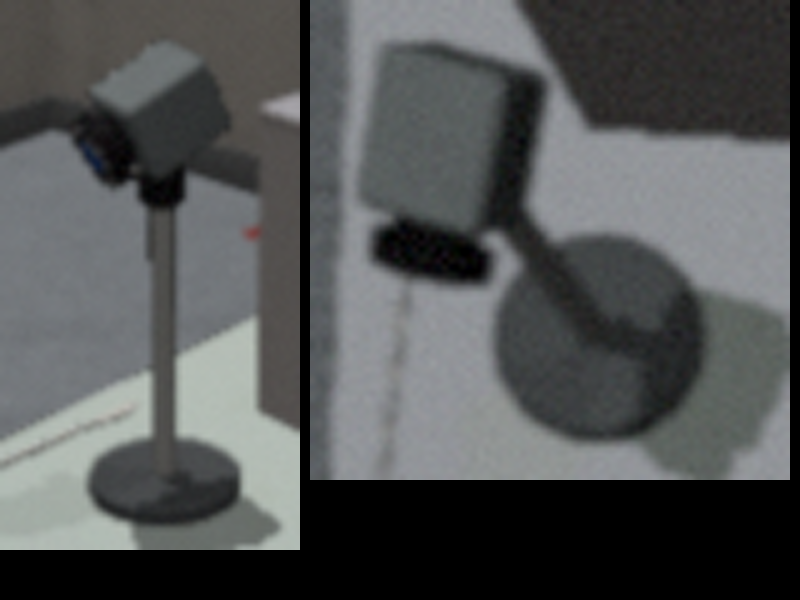

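The top crop shows the camera housing's top face with its lens disc at about (432,250), facing mostly −x and slightly +y. The foot centre is at about (600,338). The jog only allows translation and spin about the vertical, so I'll get the lean by pivoting the gripped tube against the rack's deck edge. First I'll fly to a viewing pose for the wrist camera.

```bash
python3 -m jog '{"jaw":[50,50,50,50,50,50,50,50,50,50],"slide":[[0,0,0],[0,0,0],[0,0,0],[0,0,0],[0,0,0],[0,0,0],[0,0,0],[-1,0.26,0],[-1,0.26,0],[-1,0.26,0]],"spin":[1,1,1,1,1,1,0.29,0,0,0]}'
python3 -m jog '{"jaw":[50,50,50,50,50,50,50,50,50,50],"slide":[[-1,0.26,0],[-1,0.26,0],[-1,0.26,0],[-1,0.26,0],[-1,0.26,0],[-1,0.26,0],[-1,0.26,0],[-1,0.26,0],[-1,0.26,0],[-1,0.26,0]],"spin":[0,0,0,0,0,0,0,0,0,0]}'
python3 -m jog '{"jaw":[50,50,50,50,50,50,50],"slide":[[-1,0.26,0],[-1,0.26,0],[-1,0.26,0],[-1,0.26,0],[-1,0.26,0],[0,0,0],[0,0,0]],"spin":[0,0,0,0,0,0,0]}'
python3 - <<'E'
from h import *
f=env.grab_frame("wrist"); m=env.camera_model("wrist"); np.save("w1.npy",f)
cv2.imwrite("pics/w1.png",cv2.resize(f[:,:,::-1],(800,600),interpolation=cv2.INTER_CUBIC))
T=np.linalg.inv(m["camera_from_world"]); print(m["fx"],T.round(2)); 
for p in ([532,55,104],[559,-103,105],[572,-153,113],[698,247,231]): print(proj(m,p)*1.5625)
E
```

```text
time_s: 1.2
ee_pos: [292.3, 436.6, 213.6]
ee_rot: [-180.0, 0.0, 104.2]
force: [-0.1, -0.3, 0.3]
gripper_width: 50.2
gripper_force: 0.0
time_s: 2.2
ee_pos: [441.7, 164.6, 213.9]
ee_rot: [-180.0, -0.0, 104.2]
force: [0.2, 0.7, 0.0]
gripper_width: 50.2
gripper_force: 0.0
time_s: 2.9
ee_pos: [515.7, 29.7, 213.6]
ee_rot: [-180.0, -0.0, 104.1]
force: [-1.8, -0.2, -0.4]
gripper_width: 49.8
gripper_force: 0.0
328.61995370369414 [[ 9.7000e-01 -2.4000e-01 -6.0000e-02  4.9896e+02]
 [ 2.4000e-01  9.4000e-01  2.3000e-01  9.4210e+01]
 [-0.0000e+00 -2.4000e-01  9.7000e-01  3.8481e+02]
 [ 0.0000e+00  0.0000e+00  0.0000e+00  1.0000e+00]]
[443.99751309 264.38897695]
[419.37604332 518.03594462]
[419.75512353 597.44398311]
[1344.5280795 -239.9894954]
```

View pics/w1.png

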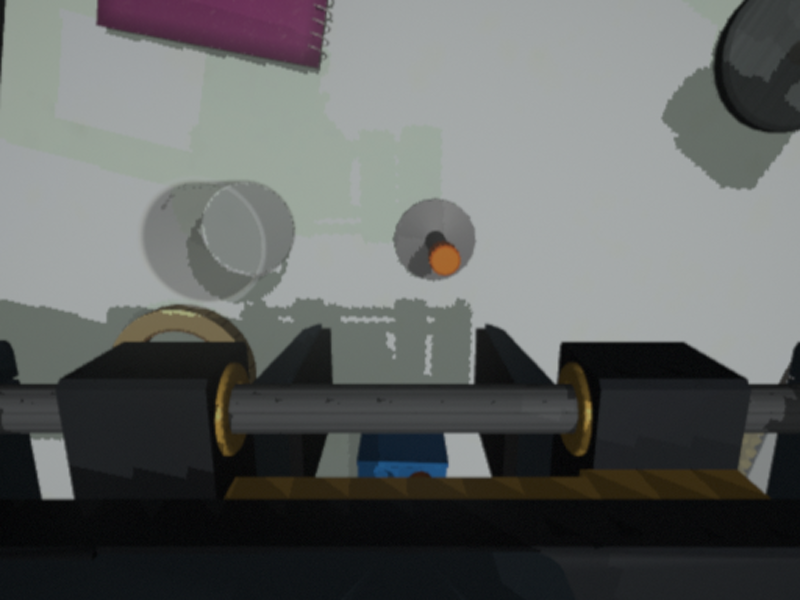

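The wrist view shows the orange cap top at (446,260), 4 px from the prediction. The amber tube is hidden behind the gripper rod. I'll take a closer look at the camera head from above.

```bash
python3 - <<'E'
from h import *
# cap top at un(446,260) with model at that moment
m=env.camera_model("wrist"); print(tri([(m,un(446,260))],104), tri([(m,un(434,241))],5))
E
python3 -m jog '{"jaw":[50,50,50,50,50,50,50,50,50],"slide":[[0,0,-1],[0.47,0.87,-0.6],[0.47,0.87,-0.6],[0.47,0.87,-0.6],[0.47,0.87,-0.6],[0.47,0.87,-0.6],[0.47,0.87,-0.6],[0.47,0.87,-0.6],[0,0,0]],"spin":[0,0,0,0,0,0,0,0,0]}'
python3 - <<'E'
from h import *
f=env.grab_frame("wrist"); m=env.camera_model("wrist"); np.save("w2.npy",f); import pickle; pickle.dump(m,open("w2.pkl","wb"))
cv2.imwrite("pics/w2.png",cv2.resize(f[:,:,::-1],(800,600),interpolation=cv2.INTER_CUBIC))
print(proj(m,[698,247,231])*1.5625,proj(m,[735,237,5])*1.5625)
E
```

```text
(array([532.2,  57.7]), array([ 0., -0.])) (array([531.6,  56.4]), array([ 0., -0.]))
time_s: 3.85
ee_pos: [670.6, 174.6, 370.8]
ee_rot: [179.8, -0.1, 104.4]
force: [0.3, -1.0, 0.3]
gripper_width: 50.0
gripper_force: 0.0
[482.5638754 180.9096931] [481.09770364 198.75486194]
```

View pics/w2.png

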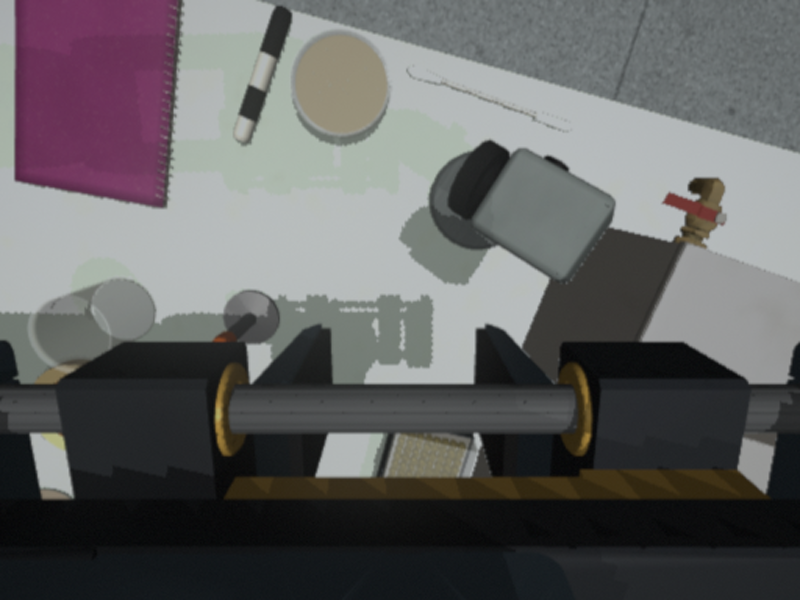

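The wrist view shows the camera head's top face with corners at about (514,146), (472,219), (567,282) and (616,196). The lens is to the left and the foot centre is near (480,200). Next I'll fit the head's pose.

```bash
python3 - <<'E'
from h import *
import pickle
W=pickle.load(open("w2.pkl","rb")); T=env.camera_model("top"); S=env.camera_model("scene")
o=[]
for c,w,t in [((0,1),(514,146),(362,203)),((0,-1),(472,219),(482,230)),((1,-1),(567,282),(505,72)),((1,1),(616,196),(383,45))]:
    o.append((W,un(*w),c)); o.append((T,un(t[0]-310,t[1],6,135,75),c))
foot=[(W,un(480,200)),(T,un(600-310,338,6,135,75)),(S,un(165,472,5,215,80))]
lens=[(S,un(97,157,5,215,80)),]
def pose(p):
    R=Rn.from_euler("ZY",[p[2],25],degrees=True).as_matrix()  # x back; check pitch sign below
    if R[2,0]<0: R=Rn.from_euler("ZY",[p[2],-25],degrees=True).as_matrix()
    return R,np.array([p[0],p[1],231])
def res(p,full=True):
    R,c=pose(p); r=[]
    for m,uv,(b,s) in o: r+=list(proj(m,c+R@[p[3]+b*p[4],25*s,25])-uv)
    for m,uv in foot: r+=list(.5*(proj(m,[c[0]+p[5]*np.cos(np.radians(p[2])),c[1]+p[5]*np.sin(np.radians(p[2])),6])-uv))
    for m,uv in lens: r+=list(proj(m,c)-uv)
    return np.array(r)
r=least_squares(lambda p:np.append(res(p),(p[5]-45)/4),[698,247,-15,10,70,45],loss="soft_l1")
R,c=pose(r.x); print(r.x.round(1),res(r.x).round(1)); print("z",R[:,2].round(3),"focus",(c-120*R[:,0]).round(1))
E
```

```text
[692.5 245.4 -13.1  20.3  57.1  43.5] [ 2.4 -0.6 -0.8  0.8 -0.9  7.6  1.3  1.3 -0.6  0.7  0.9  0.8  2.9 -1.7
 -1.4  0.3  0.3  0.2  0.1  0.1  0.1  1.   0.5  0.7]
z [-0.412  0.096  0.906] focus [586.6 270.1 180.3]
```

```bash
python3 - <<'E'
from h import *
f=cv2.GaussianBlur(np.load("w2.npy"),(3,3),0)
mk=np.zeros((386,514),np.uint8); cv2.floodFill(f.copy(),mk,(349,134),(0,0,0),(5,)*3,(5,)*3,cv2.FLOODFILL_FIXED_RANGE|cv2.FLOODFILL_MASK_ONLY|(255<<8))
mk=cv2.morphologyEx(mk[1:-1,1:-1],cv2.MORPH_CLOSE,np.ones((3,3)));mk=cv2.morphologyEx(mk,cv2.MORPH_OPEN,np.ones((5,5)))
c=max(cv2.findContours(mk,0,1)[0],key=cv2.contourArea); print(cv2.contourArea(c), cv2.boundingRect(c))
P=cv2.minAreaRect(c); print(P); 
h=cv2.convexHull(c); print((cv2.approxPolyDP(h,4,True)[:,0]*1.5625).round().tolist())
print((h[:,0]*1.5625).round().tolist())
E
```

```text
3427.0 (314, 99, 75, 75)
((347.94635009765625, 135.77467346191406), (67.80510711669922, 55.881893157958984), 31.607501983642578)
[[519.0, 155.0], [606.0, 200.0], [566.0, 270.0], [492.0, 230.0], [492.0, 195.0]]
[[527.0, 155.0], [534.0, 158.0], [538.0, 159.0], [589.0, 189.0], [605.0, 198.0], [606.0, 200.0], [606.0, 211.0], [605.0, 214.0], [602.0, 219.0], [577.0, 255.0], [566.0, 270.0], [556.0, 270.0], [550.0, 267.0], [542.0, 262.0], [522.0, 250.0], [498.0, 234.0], [492.0, 230.0], [491.0, 211.0], [491.0, 200.0], [492.0, 195.0], [494.0, 192.0], [505.0, 175.0], [517.0, 156.0], [519.0, 155.0]]
```

```bash
cat > fit.py <<'E'
from h import *
import pickle
W=pickle.load(open("w2.pkl","rb")); T=env.camera_model("top"); S=env.camera_model("scene")
ow=[];ot=[]
for c,w,t in [((0,1),(519,146),(362,203)),((0,-1),(472,222),(482,230)),((1,-1),(564,278),(505,72)),((1,1),(617,201),(383,45))]:
    ow.append((W,un(*w),c)); ot.append((T,un(t[0]-310,t[1],6,135,75),c))
foot=[(W,un(480,200)),(T,un(600-310,338,6,135,75)),(S,un(165,472,5,215,80))]
lens=(S,un(97,157,5,215,80))
def pose(p):
    return Rn.from_euler("ZY",[p[2],-25],degrees=True).as_matrix(),np.array([p[0],p[1],231])
def res(p,o):
    R,c=pose(p); r=[]
    for m,uv,(b,s) in o: r+=list(proj(m,c+R@[p[3]+b*p[4],25*s,25])-uv)
    for m,uv in foot: r+=list(.5*(proj(m,[c[0]+p[5]*np.cos(np.radians(p[2])),c[1]+p[5]*np.sin(np.radians(p[2])),6])-uv))
    r+=list(proj(lens[0],c)-lens[1]); return np.array(r)
for n,o in (("all",ow+ot),("w",ow),("t",ot)):
    r=least_squares(lambda p:np.append(res(p,o),(p[5]-45)/2),[698,247,-15,10,70,45])
    R,c=pose(r.x); print(n,r.x.round(1),res(r.x,o).round(1),"focus",(c-120*R[:,0]).round(1))
E
python3 fit.py
```

```text
all [695.3 247.1 -16.4  17.7  56.8  43.4] [ 1.6 -1.9 -1.3  2.7 -1.5  3.   2.2 -3.1 -1.4  0.1  0.4  1.8  1.2  1.9
 -0.7  0.2  0.9  0.5  0.3 -0.3  0.4  0.9  0.7  0.3] focus [590.9 277.7 180.3]
w [695.5 247.2 -16.7  17.1  57.   43.3] [ 1.4 -2.1 -1.7  2.2 -2.1  2.9  1.9 -3.   0.9  0.6  0.3 -0.3  0.5  0.9
  0.8  0.3] focus [591.3 278.4 180.3]
t [691.7 246.4 -14.1  23.3  56.3  44.6] [-1.  -0.4  1.   0.4  0.9  0.4 -1.3 -0.5  0.3  0.2  0.1  0.1  0.2  0.9
  0.   0.7] focus [586.2 273.  180.3]
```

```bash
cat >> h.py <<'E'
def to(x,y,z,yaw=None):
    s=env.state(); p=s["ee_pos"]; R=Rn.from_euler("xyz",s["ee_rot"],degrees=True).as_matrix()
    print("t",round(s["time_s"],2),"pos",p.round(1),"rot",s["ee_rot"].round(2),"units",(R.T@(np.array([x,y,z])-p)/30).round(3), "spin",None if yaw is None else round((s["ee_rot"][2]-yaw)/8,2),"w",round(s["gripper_width"],1),"F",s["force"].round(1),"q6",round(s["qpos"][5],1))
E
python3 -m jog '{"jaw":[50,50,50,50,50,50,50,50,50],"slide":[[-0.38,-0.78,0.6],[-0.38,-0.78,0.6],[-0.38,-0.78,0.6],[-0.38,-0.78,0.6],[-0.38,-0.78,0.6],[-0.38,-0.78,0.6],[-0.38,-0.78,0.6],[0,0,0],[0,0,0]],"spin":[0,0,0,0,0,0,0,0,0]}'
python3 -c "
from h import *
to(532,56.5,75,104.2)"
```

```text
time_s: 4.8
ee_pos: [528.2, 52.9, 243.9]
ee_rot: [-180.0, -0.0, 104.2]
force: [0.3, -0.7, 0.1]
gripper_width: 50.2
gripper_force: 0.0
t 4.8 pos [528.2  52.9 243.9] rot [-1.7998e+02 -2.0000e-02  1.0417e+02] units [0.084 0.154 5.631] spin -0.0 w 50.2 F [ 0.3 -0.7  0.1] q6 -9.7
```

```bash
python3 -m jog '{"jaw":[50,50,50,50,50,50,50,17,15,15],"slide":[[0.084,0.154,0],[0,0,1],[0,0,1],[0,0,1],[0,0,1],[0,0,1],[0,0,0.63],[0,0,0],[0,0,0],[0,0,0]],"spin":[0,0,0,0,0,0,0,0,0,0]}' 15
python3 -m jog '{"jaw":[14,14,14,14,14],"slide":[[0,0,0],[0,0,0],[0,0,0],[0,0,0],[0,0,0]],"spin":[0,0,0,0,0]}' 15
```

```text
time_s: 5.8
ee_pos: [535.2, 57.0, 76.5]
ee_rot: [179.8, 0.0, 104.2]
force: [0.7, -0.1, -0.5]
gripper_width: 29.3
gripper_force: 0.0
time_s: 6.3
ee_pos: [533.4, 56.4, 76.2]
ee_rot: [180.0, 0.0, 104.2]
force: [-1.8, -0.8, 6.1]
gripper_width: 15.7
gripper_force: 15.0
```

```bash
python3 -m jog '{"jaw":[14,14,14,14,14],"slide":[[0,0,-0.5],[0,0,-1],[0,0,-1],[0,0,-1],[0,0,-1]],"spin":[0,0,0,0,0]}' 15
python3 -m jog '{"jaw":[14,14,14,14,14,14,14,14],"slide":[[-1,-0.2,0],[-1,-0.2,0],[-1,-0.2,0],[-1,-0.2,0],[-1,-0.2,0],[-1,-0.2,0],[0,0,0],[0,0,0]],"spin":[0,0,0,0,0,0,0,0]}' 15
python3 - <<'E'
from h import *
import pickle
to(559,-104,200)
m=env.camera_model("wrist"); f=env.grab_frame("wrist"); pickle.dump(m,open("w3.pkl","wb"))
cv2.imwrite("pics/w3.png",cv2.resize(f[:,:,::-1],(800,600),interpolation=cv2.INTER_CUBIC))
for p in ([559,-104,105],[571,-152,113]): print(proj(m,p)*1.5625)
E
```

```text
time_s: 6.8
ee_pos: [533.6, 56.5, 211.6]
ee_rot: [179.9, 0.0, 104.2]
force: [0.5, 0.0, -0.0]
gripper_width: 15.6
gripper_force: 15.0
time_s: 7.6
ee_pos: [542.8, -127.1, 210.1]
ee_rot: [180.0, -0.0, 104.1]
force: [-0.4, -0.1, 1.1]
gripper_width: 15.8
gripper_force: 15.0
t 7.6 pos [ 542.8 -127.1  210.1] rot [ 1.7996e+02 -3.0000e-02  1.0410e+02] units [0.615 0.712 0.338] spin None w 15.8 F [-0.4 -0.1  1.1] q6 -28.5
[443.04734406 268.33729312]
[442.44849939 359.30126798]
```

View pics/w3.png

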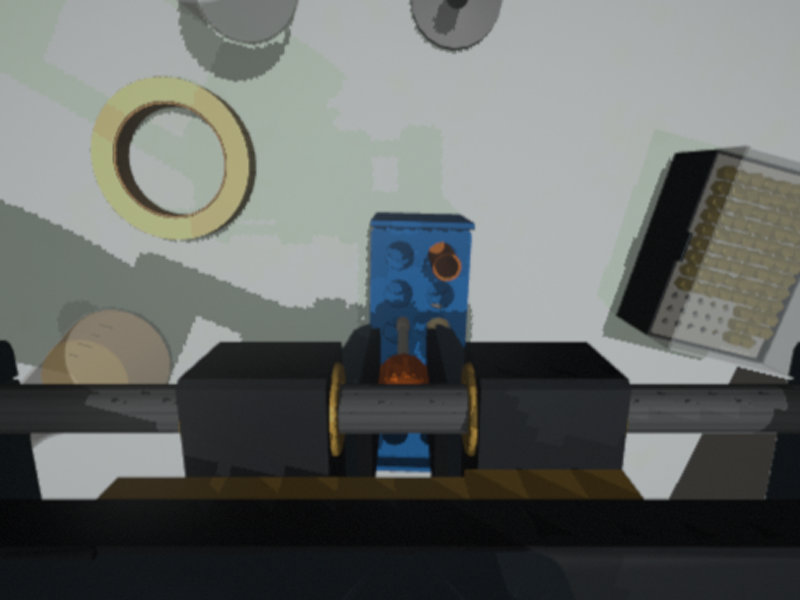

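The wrist view shows the amber mouth at (446,265), about 3 px from the prediction. The swab hangs in the gripper with its shaft end at about (402,320), and the rack edges line up with the picture.

```bash
python3 - <<'E'
from h import *
m=env.camera_model("wrist"); p=env.state()["ee_pos"]
print("mouth",tri([(m,un(446,265))],105))
for z in (240,217,147): print(z,proj(m,[p[0],p[1],z])*1.5625)
print("tip by pixel, z147",tri([(m,un(402,320))],147))
x,y=tri([(m,un(446,265))],105)[0]; to(x,y,210)
E
```

```text
mouth (array([ 559.8, -101. ]), array([-0., -0.]))
240 [404.74247672 406.77394144]
217 [404.48118583 377.6411154 ]
147 [403.98146387 321.92423738]
tip by pixel, z147 (array([ 541.4, -125.6]), array([-0., -0.]))
t 7.65 pos [ 542.7 -126.4  210.1] rot [ 1.7997e+02 -3.0000e-02  1.0417e+02] units [0.682 0.76  0.005] spin None w 15.6 F [-0.8  0.7 -0.2] q6 -28.5
```

```bash
python3 -m jog '{"jaw":[14,14,14,14,14,14,14,14],"slide":[[0.33,0.38,0],[0.324,0.38,0],[0,0,0.6],[0,0,0.6],[0,0,0],[0,0,0.2],[0,0,0.2],[0,0,0.2]],"spin":[0,0,0,0,0,0,0,0]}' 15
python3 - <<'E'
from h import *
to(560,-101.8,99.2)
m=env.camera_model("wrist"); f=env.grab_frame("wrist"); a=f[180:270,200:330]
m2=env.camera_model("scene"); g=env.grab_frame("scene")[190:270,270:370]
A=cv2.resize(a[:,:,::-1],None,fx=5,fy=5,interpolation=3);B=cv2.resize(g[:,:,::-1],None,fx=3,fy=3,interpolation=3)
c=np.zeros((600,800,3),np.uint8);c[:450,:480]=A[:, :480];c[:240,490:790]=B;cv2.imwrite("pics/w4.png",c)
E
```

```text
time_s: 8.45
ee_pos: [560.5, -102.0, 156.3]
ee_rot: [179.9, 0.0, 104.2]
force: [-0.4, 0.4, -0.6]
gripper_width: 15.3
gripper_force: 15.0
t 8.45 pos [ 560.5 -102.   156.3] rot [1.7993e+02 3.0000e-02 1.0421e+02] units [ 0.011 -0.019  1.902] spin None w 15.3 F [-0.4  0.4 -0.6] q6 -25.7
```

View pics/w4.png

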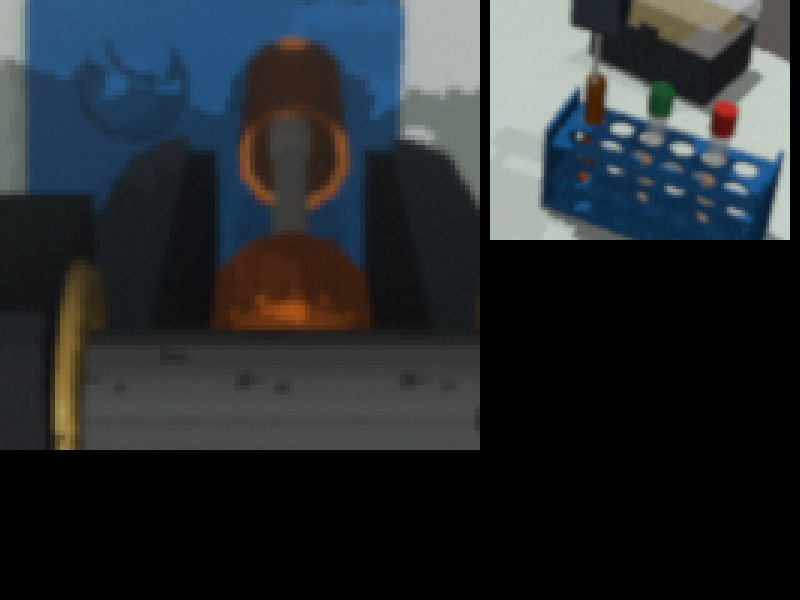

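Both views show the bud inside the amber mouth and centred. I'll lower it home.

```bash
python3 -m jog '{"jaw":[14,14,14,14,14,14,14],"slide":[[0,0,0.5],[0,0,0.5],[0,0,0.4],[0,0,0.3],[0,0,0.15],[0,0,0.05],[0,0,0]],"spin":[0,0,0,0,0,0,0]}' 15
python3 -m jog '{"jaw":[14,14,14],"slide":[[0,0,0.05],[0,0,0.05],[0,0,0]],"spin":[0,0,0]}' 15
```

```text
time_s: 9.25
ee_pos: [560.6, -102.3, 99.6]
ee_rot: [179.9, 0.0, 104.2]
force: [-0.6, 0.6, 2.3]
gripper_width: 15.5
gripper_force: 15.0
time_s: 9.55
ee_pos: [561.9, -102.6, 98.5]
ee_rot: [179.7, 0.1, 104.2]
force: [-0.1, 0.3, 13.2]
gripper_width: 15.8
gripper_force: 15.0
```

```bash
python3 -m jog '{"jaw":[40,40,40,40],"slide":[[0,0,0],[0,0,0],[0,0,0],[0,0,0]],"spin":[0,0,0,0]}' 15
python3 -m jog '{"jaw":[40,40,40,40,40,40],"slide":[[-0.13,0,0.2],[0,0,0.3],[0,0,0.2],[0,0,0.1],[0,0,0],[0,0,0]],"spin":[0,0,0,0,0,0]}' 15
python3 -c "
from h import *
to(561,-106,68.5,104.2)"
```

```text
time_s: 9.95
ee_pos: [559.6, -102.1, 95.4]
ee_rot: [-179.9, -0.0, 104.2]
force: [0.7, -0.2, -0.3]
gripper_width: 40.0
gripper_force: 0.0
time_s: 10.55
ee_pos: [561.1, -106.0, 72.0]
ee_rot: [180.0, -0.0, 104.2]
force: [-0.3, 0.6, -0.3]
gripper_width: 39.6
gripper_force: 0.0
t 10.55 pos [ 561.1 -106.    72. ] rot [179.99  -0.   104.19] units [-0.001 -0.003  0.117] spin -0.0 w 39.6 F [-0.3  0.6 -0.3] q6 -26.1
```

Down another 3 mm, then grip the glass and lift slightly.

```bash
python3 -m jog '{"jaw":[40,20,14,10,10,10,10,10],"slide":[[0,0,0.1],[0,0,0],[0,0,0],[0,0,0],[0,0,0],[0,0,0],[0,0,0],[0,0,0]],"spin":[0,0,0,0,0,0,0,0]}' 15
python3 -m jog '{"jaw":[10,10,10,10],"slide":[[0,0,-0.3],[0,0,-0.7],[0,0,-1],[0,0,0]],"spin":[0,0,0,0]}' 15
python3 - <<'E'
from h import *
to(561,-106,68.5,104.2)
g=env.grab_frame("scene")[150:270,250:370]; t=env.grab_frame("wrist")[180:270,200:320]
c=np.zeros((480,800,3),np.uint8);c[:480,:480]=cv2.resize(g[:,:,::-1],None,fx=4,fy=4,interpolation=3);c[:225,490:790]=cv2.resize(t[:,:,::-1],None,fx=2.5,fy=2.5,interpolation=3);cv2.imwrite("pics/s5.png",c)
E
```

```text
time_s: 11.35
ee_pos: [561.1, -106.0, 69.1]
ee_rot: [180.0, 0.0, 104.2]
force: [0.0, 0.2, 0.8]
gripper_width: 15.6
gripper_force: 15.0
time_s: 11.75
ee_pos: [563.8, -106.5, 133.5]
ee_rot: [179.6, 0.2, 104.2]
force: [-0.3, 0.3, 0.2]
gripper_width: 16.0
gripper_force: 15.0
t 11.75 pos [ 563.8 -106.5  133.5] rot [179.55   0.21 104.2 ] units [ 0.048 -0.101  2.167] spin -0.0 w 16.0 F [-0.3  0.3  0.2] q6 -26.1
```

View pics/s5.png

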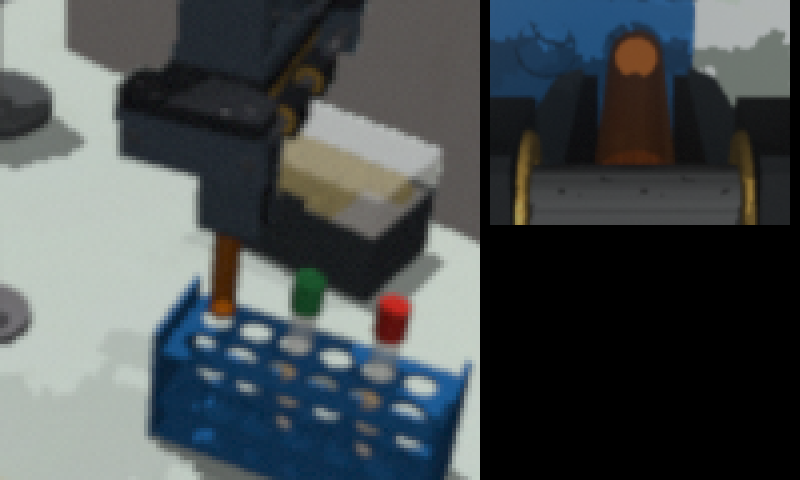

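The tube is lifted and hangs vertically in the gripper with the cap seated. Next I'll carry it to the robot side of the rack to lean it against the deck edge.

```bash
python3 -m jog '{"jaw":[10,10,10,10,10,10,10],"slide":[[0,0,-0.7],[0,0,-0.3],[0,-0.7,0],[0,-0.8,0],[0,-0.7,0],[0,-0.1,0],[0,0,0]],"spin":[0,0,0,0,0,0,0]}' 15
python3 -m jog '{"jaw":[10,10,10,10,10,10,10,10,10,10],"slide":[[0,0,0],[0,0,0],[0,0,0],[0,0,0],[0,0,0],[0,0,0],[0,0,0],[0,0,0],[0,0,0],[0,0,0]],"spin":[1,1,1,1,1,1,1,1,1,1]}' 15
python3 -m jog '{"jaw":[10,10,10,10],"slide":[[0,0,0],[0,0,0],[0,0,0],[0,0,0]],"spin":[1,0.25,0,0]}' 15
python3 -c "
from h import *
to(491.6,-119.4,114,14.2)"
```

```text
time_s: 12.55
ee_pos: [493.8, -122.9, 158.8]
ee_rot: [-180.0, -0.0, 104.2]
force: [0.4, -0.2, -0.2]
gripper_width: 15.9
gripper_force: 15.0
time_s: 13.55
ee_pos: [495.3, -122.7, 158.7]
ee_rot: [-180.0, -0.0, 23.9]
force: [0.0, -0.5, -1.1]
gripper_width: 15.9
gripper_force: 15.0
time_s: 13.95
ee_pos: [494.8, -122.8, 158.8]
ee_rot: [-180.0, -0.0, 14.3]
force: [-0.3, -0.1, 0.0]
gripper_width: 16.1
gripper_force: 15.0
t 13.95 pos [ 494.8 -122.8  158.8] rot [-1.7999e+02 -1.0000e-02  1.4260e+01] units [-0.075 -0.135  1.493] spin 0.01 w 16.1 F [-0.3 -0.1  0. ] q6 60.5
```

```bash
python3 -m jog '{"jaw":[10,10,10,10,10,10],"slide":[[0,0,0.7],[0,0,0.8],[0.2,0,0],[0.2,0,0],[0,0,0],[0,0,0]],"spin":[0,0,0,0,0,0]}' 12
python3 -m jog '{"jaw":[10,10,10,10,10],"slide":[[0.12,0,0],[0.12,0,0],[0.12,0,0],[0.12,0,0],[0,0,0]],"spin":[0,0,0,0,0]}' 12
python3 - <<'E'
from h import *
to(491.6,-119.4,114,14.2)
E
```

```text
time_s: 14.55
ee_pos: [506.8, -120.1, 115.1]
ee_rot: [179.9, -0.1, 14.2]
force: [0.2, -0.5, -1.0]
gripper_width: 15.9
gripper_force: 12.0
time_s: 15.05
ee_pos: [520.0, -116.3, 114.1]
ee_rot: [-180.0, -0.0, 14.2]
force: [-2.1, 0.3, 2.6]
gripper_width: 15.9
gripper_force: 12.0
t 15.05 pos [ 520.  -116.3  114.1] rot [-179.99   -0.     14.21] units [-0.944 -0.132  0.003] spin 0.0 w 15.9 F [-2.1  0.3  2.6] q6 61.9
```

```bash
python3 -m jog '{"jaw":[10,10,10,10,10,10,10],"slide":[[0.12,0,0],[0.12,0,0],[0.12,0,0],[0.12,0,0],[0.11,0,0],[0,0,0],[0,0,0]],"spin":[0,0,0,0,0,0,0]}' 12
python3 - <<'E'
from h import *
g=env.grab_frame("scene")[140:280,240:380]; t=env.grab_frame("top")[150:230,280:380]
c=np.zeros((560,800,3),np.uint8);c[:560,:560]=cv2.resize(g[:,:,::-1],None,fx=4,fy=4,interpolation=3);c[:184,565:795]=cv2.resize(t[:,:,::-1],None,fx=2.3,fy=2.3,interpolation=3);cv2.imwrite("pics/s6.png",c)
E
```

```text
time_s: 15.75
ee_pos: [537.2, -111.9, 114.1]
ee_rot: [-180.0, -0.0, 14.2]
force: [-2.0, 0.4, -0.3]
gripper_width: 16.0
gripper_force: 12.0
```

View pics/s6.png

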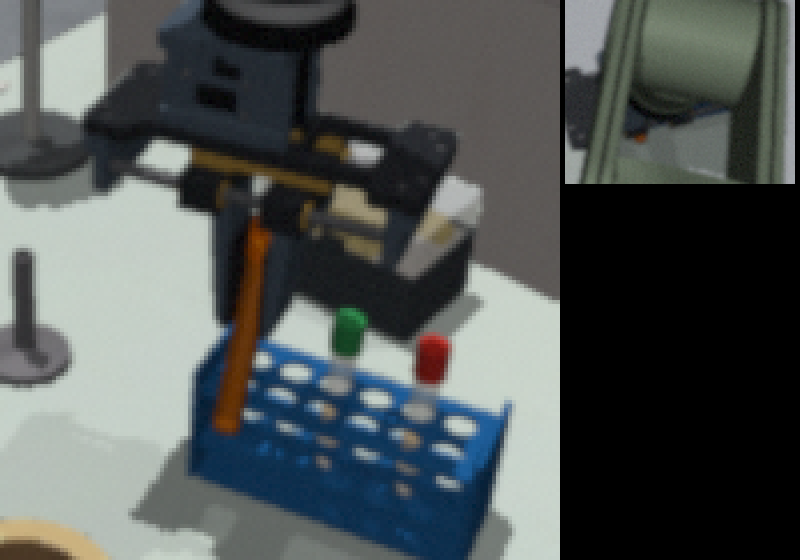

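The scene view shows the tube leaning in the gripper, with its bottom at about (227,427) in the crop and the orange cap at (260,228). Next I'll compute the lean.

```bash
cat >> h.py <<'E'
def lean(th,off=4):
    s=env.state(); R=Rn.from_euler("xyz",s["ee_rot"],degrees=True).as_matrix(); x=R[:,0]; z=-R[:,2]
    P=s["ee_pos"]+off*x+19*z; a=np.sin(np.radians(th))*x+np.cos(np.radians(th))*z
    return P,a
E
python3 - <<'E'
from h import *
m=env.camera_model("scene")
for th in (15,20,23,25,27,30,35):
    P,a=lean(th); q=[(proj(m,P+a*k)-[240,140]+.5)*4-.5 for k in (-83,-35,17,39)]
    d=q[2]-q[0]; print(th,[v.round().tolist() for v in q],round(float(np.degrees(np.arctan2(d[0],-d[1]))),2))
g=env.grab_frame("scene").astype(int); r,gg,b=g[...,0],g[...,1],g[...,2]
k=((r>1.6*b+20)&(r>gg*1.3)).astype(np.uint8); k[:, :285]=0;k[:,315:]=0;k[:195]=0;k[250:]=0
n,l,s,c=cv2.connectedComponentsWithStats(k); i=1+s[1:,4].argmax(); ys,xs=np.nonzero(l==i)
vx,vy,x0,y0=cv2.fitLine(np.c_[xs,ys].astype(np.float32),cv2.DIST_L2,0,.01,.01).ravel(); print(s[i],((x0-240+.5)*4-.5,(y0-140+.5)*4-.5),np.degrees(np.arctan2(abs(vx),abs(vy))))
E
```

```text
15 [[235.0, 422.0], [248.0, 344.0], [263.0, 256.0], [270.0, 218.0]] 9.86
20 [[230.0, 426.0], [246.0, 346.0], [264.0, 256.0], [272.0, 217.0]] 11.29
23 [[228.0, 428.0], [245.0, 346.0], [265.0, 255.0], [273.0, 216.0]] 12.11
25 [[226.0, 429.0], [244.0, 347.0], [265.0, 255.0], [274.0, 216.0]] 12.65
27 [[224.0, 430.0], [244.0, 347.0], [265.0, 255.0], [274.0, 216.0]] 13.18
30 [[222.0, 432.0], [243.0, 347.0], [266.0, 255.0], [275.0, 216.0]] 13.96
35 [[218.0, 433.0], [241.0, 348.0], [266.0, 255.0], [277.0, 216.0]] 15.25
[294 195  14  53 304] (np.float32(243.89478), np.float32(328.1184)) 9.288863
```

```bash
python3 -m jog '{"jaw":[10,10,10,10,10,10,10,10,10,10],"slide":[[0,0,0],[0,0,0],[-0.3,0,-0.1],[-0.5,0,-0.4],[-0.3,0,-0.8],[0,0,-0.8],[0,0,-0.8],[0,0,-0.4],[0,0,-0.2],[0,0,0]],"spin":[0,0,0,0,0,0,-0.3,-0.6,-1,-1]}' 28
python3 -m jog '{"jaw":[10,10,10,10,10,10,10,10,10,10],"slide":[[0,0,0],[0,0,0],[0,0,0],[0,0,0],[0,0,0],[0,0,0],[0,0,0],[0,0,0],[0,0,0],[0,0,0]],"spin":[-1,-1,-1,-1,-1,-1,-1,-1,-1,-1]}' 28
python3 -m jog '{"jaw":[10,10,10,10,10,10,10,10],"slide":[[0,0,0],[0,0,0],[0,0,0],[0,0,0],[0,0,0],[0,0,0],[0,0,0],[0,0,0]],"spin":[-1,-1,-1,-1,-1,-0.6,-0.25,0]}' 28
python3 -c "
from h import *
to(581,279,200,164.5)"
```

```text
time_s: 16.9
ee_pos: [505.9, -120.6, 221.0]
ee_rot: [179.8, -0.2, 37.7]
force: [0.2, 0.2, -0.8]
gripper_width: 16.0
gripper_force: 28.0
time_s: 17.9
ee_pos: [505.3, -120.4, 219.7]
ee_rot: [179.9, 0.1, 117.7]
force: [-0.6, 0.4, -0.4]
gripper_width: 15.8
gripper_force: 28.0
time_s: 18.7
ee_pos: [505.2, -120.4, 219.6]
ee_rot: [180.0, 0.1, 164.2]
force: [-0.5, -0.6, -1.3]
gripper_width: 15.4
gripper_force: 28.0
t 18.7 pos [ 505.2 -120.4  219.6] rot [1.7998e+02 1.3000e-01 1.6418e+02] units [ 1.2   13.498  0.655] spin -0.04 w 15.4 F [-0.5 -0.6 -1.3] q6 -88.9
```

```bash
python3 -m jog '{"jaw":[10,10,10,10,10,10,10,10,10,10],"slide":[[0.08,0.3,0],[0.08,0.7,0],[0.08,1,0],[0.08,1,0],[0.08,1,0],[0.08,1,0],[0.08,1,0],[0.08,1,0],[0.08,1,0],[0.08,1,0]],"spin":[0,0,0,0,0,0,0,0,0,0]}' 28
python3 -m jog '{"jaw":[10,10,10,10,10,10,10,10,10],"slide":[[0.1,1,0.1],[0.1,1,0.1],[0.1,1,0.2],[0.1,0.7,0.2],[0,0.5,0.05],[0,0.3,0],[0,0,0],[0,0,0],[0,0,0]],"spin":[0,0,0,0,0,0,0,0,0]}' 28
python3 - <<'E'
from h import *
to(581,279.1,190.9,164.5)
m=env.camera_model("scene")
for th in (0,20,25,30):
    P,a=lean(th); q=[proj(m,P+a*k) for k in (-83,-33,17,39)]
    print(th,[v.round(1).tolist() for v in q])
f=env.grab_frame("scene"); np.save("s7.npy",f)
c=(proj(m,lean(25)[0]-33*lean(25)[1])).astype(int); x0,y0=c-[55,50]; print(x0,y0)
crop(f,x0,x0+110,y0,y0+90,6.6,"pics/s7.png")
E
```

```text
time_s: 19.7
ee_pos: [555.3, 148.1, 219.3]
ee_rot: [180.0, 0.0, 164.2]
force: [0.6, -1.3, -0.1]
gripper_width: 15.3
gripper_force: 28.0
time_s: 20.6
ee_pos: [580.6, 278.3, 200.0]
ee_rot: [-180.0, 0.0, 164.1]
force: [0.7, -0.1, -0.4]
gripper_width: 15.8
gripper_force: 28.0
t 20.6 pos [580.6 278.3 200. ] rot [-1.8000e+02  2.0000e-02  1.6413e+02] units [-0.005  0.028  0.302] spin -0.05 w 15.8 F [ 0.7 -0.1 -0.4] q6 -49.5
0 [[198.2, 151.6], [196.7, 135.3], [195.2, 118.1], [194.5, 110.2]]
20 [[207.1, 147.7], [200.4, 133.8], [193.2, 118.9], [189.9, 112.0]]
25 [[209.2, 146.3], [201.2, 133.2], [192.7, 119.2], [188.8, 112.7]]
30 [[211.1, 144.7], [202.0, 132.5], [192.3, 119.5], [187.8, 113.5]]
146 83
```

View pics/s7.png

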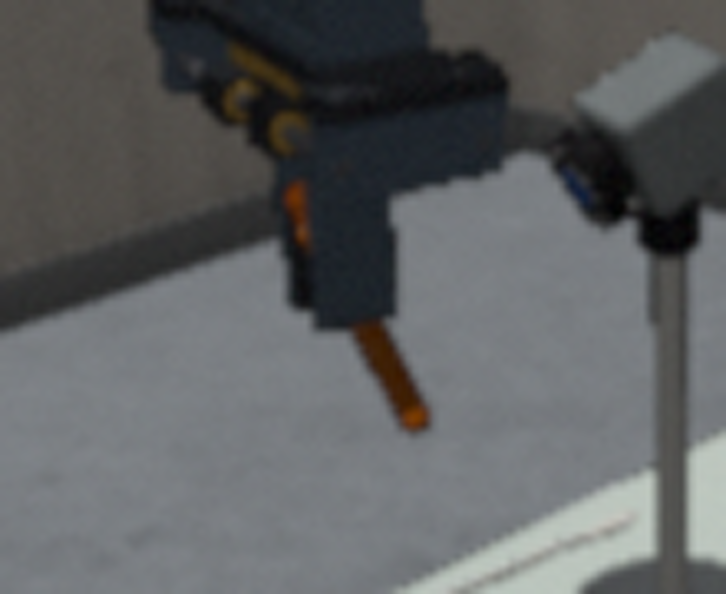

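The view shows the tube leaning toward the robot side, with its bottom at (414,418) in the crop and part of the orange cap at (295,210). It looks close to 25°, possibly a little less, so I'll measure the edges with code.

```bash
cat > ang.py <<'E'
from h import *
from scipy.optimize import brentq
def axis(name,box,N=4):
    m=env.camera_model(name); f=np.mean([env.grab_frame(name).astype(float) for _ in range(N)],0)
    x0,x1,y0,y1=box; w=f[y0:y1,x0:x1]; s=np.clip(w[...,0]-w[...,2]-12,0,None)
    pts=[]
    for j in range(y1-y0):
        if s[j].sum()>60: pts.append(((s[j]*np.arange(x0,x1)).sum()/s[j].sum(),y0+j,s[j].sum()))
    return m,np.array(pts)
E
python3 - <<'E'
from ang import *
m,p=axis("scene",(198,215,133,150)); print(p.round(1).tolist())
q=p[1:-3]; k=np.polyfit(q[:,1],q[:,0],1); print("img slope",np.degrees(np.arctan(-k[0])) , np.polyval(k,[135,140,146]))
for th in range(16,31,2):
    P,a=lean(th); A,B=proj(m,P-80*a),proj(m,P-55*a); print(th,np.degrees(np.arctan2(A[0]-B[0],A[1]-B[1])).round(1), proj(m,P-83*a).round(1), np.interp([135,140],[B[1],A[1]],[B[0],A[0]]).round(1))
E
```

```text
[[201.8, 133.0, 166.8], [202.1, 134.0, 173.2], [202.8, 135.0, 175.5], [203.1, 136.0, 176.2], [203.8, 137.0, 176.2], [204.1, 138.0, 180.5], [204.8, 139.0, 169.0], [205.3, 140.0, 168.8], [205.8, 141.0, 168.2], [206.4, 142.0, 156.2], [206.9, 143.0, 174.8], [207.7, 144.0, 206.8], [208.2, 145.0, 314.8], [208.3, 146.0, 328.2], [208.2, 147.0, 168.8]]
img slope -28.426901041222255 [202.64696111 205.35348568 208.60131515]
16 21.5 [205.3 148.8] [202.1 202.1]
18 23.6 [206.2 148.3] [202.7 202.7]
20 25.8 [207.  147.7] [203.3 203.3]
22 27.9 [207.8 147.2] [203.8 204. ]
24 30.1 [208.6 146.6] [204.4 204.8]
26 32.3 [209.4 146. ] [204.9 205.6]
28 34.5 [210.2 145.4] [205.5 206.5]
30 36.7 [211.  144.7] [206.  207.4]
```

The lean measures 22.4° from the edge slope and about 24° from the bottom position. That is close to the intended 25°, so I'll settle into the final position.

```bash
python3 -m jog '{"jaw":[10,10,10,10,10,10,10,10],"slide":[[0,0.03,0.15],[0,0,0.15],[0,0,0],[0,0,0],[0,0,0],[0,0,0],[0,0,0],[0,0,0]],"spin":[-0.05,0,0,0,0,0,0,0]}' 28
python3 - <<'E'
from ang import *
to(581,279.1,190.9,164.5)
P,a=lean(23.5); print("mid",(P-33*a).round(1),a.round(3), "qvel",np.abs(env.state()["qvel"]).max())
m,p=axis("scene",(198,215,137,154)); q=p[1:-3]; k=np.polyfit(q[:,1],q[:,0],1); print(np.degrees(np.arctan(-k[0])),p[-4:].round(1).tolist())
for th in (20,22,24,26):
    P,a=lean(th); A,B=proj(m,P-80*a),proj(m,P-55*a); print(th,np.degrees(np.arctan2(A[0]-B[0],A[1]-B[1])).round(1),proj(m,P-83*a).round(1))
E
```

```text
time_s: 21.65
ee_pos: [580.8, 280.2, 190.7]
ee_rot: [180.0, 0.0, 164.6]
force: [1.0, 0.4, -0.1]
gripper_width: 15.5
gripper_force: 28.0
t 21.65 pos [580.8 280.2 190.7] rot [1.7999e+02 1.0000e-02 1.6460e+02] units [-0.016 -0.034 -0.008] spin 0.01 w 15.5 F [ 1.   0.4 -0.1] q6 -49.9
mid [589.6 277.8 179.4] [-0.385  0.106  0.917] qvel 0.0733266043690262
-28.737401147283087 [[207.8, 147.0, 236.5], [208.1, 148.0, 353.5], [208.2, 149.0, 321.5], [208.0, 150.0, 119.8]]
20 25.9 [206.9 150.5]
22 28.0 [207.7 149.9]
24 30.2 [208.6 149.3]
26 32.4 [209.3 148.7]
```

```bash
python3 -c "
from workcell import env
print(env.job_done())"
```

```text
the job is handed in; nothing more can be done
None
```

I handed the job in at about 22 s: the swab is seated in the amber tube, and the gripper is holding the tube by its glass at the focus point. I estimate the tube's middle is within about 3 mm of the focus point and its lean is about 23°, against the 25° asked; no verdict came back.

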